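# Cap the leak-test port with its matching bayonet cap and hold it home

### The job

Of the two bayonet caps on the bench, take the blue one that matches the blue-banded test port, set it upright into the port with its lugs in the two slots, push it down fully home against the spring and twist it a quarter turn clockwise (seen from above) so the lugs sit under the lip. Finish while still gripping the cap and holding it pressed fully home, its flange practically flush on the rim; do not let go. Leave the yellow cap, the brass tee, the brass cartridge and the brass elbow where they are.

Things in the scene. Friction and masses are not known exactly. Their poses are not given: they have to be found in the camera images.
- blue_cap: Loose blue bayonet cap, 0.15 kg, 65 mm tall, upright on its shaft. Origin: centre of its underside, z up. Aluminium shaft 36 mm in diameter (z 0 to 25 mm, lowest 5 mm tapered to 28 mm), blue flange 68 mm across (z 25 to 31 mm), grip bar on top. Two round steel lugs, 8 mm thick, stick out of the shaft along +x and -x at z = 9 mm, tip to tip 54 mm. A half turn about z leaves it the same.
- cap_grip (a point): Point on the blue cap's axis, 50 mm above its underside, inside its grip bar: 46 mm long along the cap's x (over the lugs; white lines on the flange too), 16 mm thick along y, from 31 to 65 mm above the underside. Pinch it across y.
- yellow_cap: The other, yellow cap of the same pattern, larger (shaft 48 mm, flange 80 mm, lugs 66 mm tip to tip, 65 mm tall): does not fit this port. Origin at the centre of its underside. To be left alone.
- port: Test port fixed to the bench: aluminium base plate 100 x 100 x 12 mm with a small brass hose barb on the +x side of its upright steel ring, which is 72 mm in diameter with a blue band; rim 50 mm above the bench. Origin: centre of its underside, z up. Black marks on the rim and plate show the slots (along its x), blue marks where the lugs lie after the quarter turn (along its y).
- port_slots (a point): Point on the port's axis, 43 mm above the bench: underside of the 7 mm thick lip inside the rim. The lip has a 40 mm bore and two slots, 12 mm wide, 58 mm across, along the port's +x and -x. With the lugs wholly below the lip the cap turns clockwise seen from above by about 94 degrees to a solid stop; counterclockwise is blocked.
- port_rim (a point): Point on the port's axis at rim height, 50 mm above the bench, axes as the port's. The cap's origin lies 10 mm below it when the cap just rests on the spring plunger, 20 mm below when the lugs touch the lip from beneath, 24 mm below when fully home (plunger at its stop, flange 1 mm above the rim).
- plunger (a joint): Spring plunger in the middle of the port (brass, 14 mm in diameter), in m: 0 = up, 10 mm below the rim; 0.014 = fully pressed. The spring pushes up with 4 N at 0 and 12 N at 0.014. If the cap is released after the turn, it springs back 4 mm and is no longer fully home.
- brass_tee: Loose brass pipe tee, 33 x 41 x 22 mm, on the 2 mm thick grey mat, origin at the centre of its underside. To be left alone.
- cartridge: Loose brass tap cartridge standing upright, 27 mm wide, 59 mm tall, origin at the centre of its underside. To be left alone.
- elbow: Loose brass pipe elbow, 51 x 44 x 25 mm, origin at the centre of its underside. To be left alone.

How it is judged:
By the outcome, as a careful person would: the job done as asked, in the order asked, and still so for the second after the job is handed in, while the arm keeps its last pose, push and grip.
It also fails if it takes over 48 s, if anything falls off the work surface, if the arm or the gripper's body presses on something with over 40 N, if the wrist force passes 120 N, or if a joint passes its speed limit or range.

### The arm

A 7-joint arm with a two-finger parallel gripper is mounted at the origin on a cart in front of the work surface, level with it; the furniture and walls round the work are solid. World frame = base frame: x ahead of the robot, y to its left, z up, the work surface at z = 0. Lengths are in m, angles in rad, forces in N, time in s.
With the tool pointing down it reaches from about 0.425 to 0.925 m from the base axis. Payload 6.8 kg.
Tool frame: the origin (TCP) lies on the front face of the gripper's body, between the roots of the fingers; the fingertips stand 73 mm ahead of it and the grasp point (between the pads) lies 54 mm ahead of it; z points along the fingers, y is the direction in which the jaws open and shut (so a half turn about z gives the same grasp; the last joint's range is limited). The gripper opens to 85 mm and grips with 20 to 120 N. Pads are 22 mm wide; open, the fingers measure 114 mm over their backs; the gripper's body (76 mm by 85 mm) begins 54 mm behind the grasp point. The pads swing forward as they close: fully open they stand 13 mm farther back than shut.
Start: joints at [-1.267, 0.477, 0.022, 1.555, -0.011, 1.109, -0.083], TCP at [0.27, 0.619, 0.304] pointing down, gripper open.
Joint ranges: [-2.96, 2.96], [-0.34, 2.1], [-1.41, 1.46], [0.24, 2.44], [-1.37, 4.51], [0.17, 1.92], [-2.96, 2.96]. Speed limits (rad/s): [2.39, 2.39, 3.14, 3.14, 3.14, 3.14, 3.14].

### API

Orientations are given as a rotation vector (axis times angle).
In Python, from bench import * gives the robot as it stands.
- The arm moves only by the tool jog_arm, never from a script. Its argument "plan" is a list of rows, each a list of 2 entries, a list of its own where there are three numbers: the shift along the world's x, y, z in cm, then the turn about the world's z in rad. In form: [[[tx, ty, tz], twist], ...]. A call has 1 to 12 rows; each row shifts and turns the commanded pose from where the row before left it; what a row does not reach is not made up. A row lasts 1/10 s, in which the tool goes at most 50 mm and 8.59 degrees, less where a joint would pass 70% of its speed; a pose out of reach is approached as far as the arm can. A call is refused whole if a number of a shift passes 5 or a number of a turn 0.15, either way. A call with a gripper value outside its range is refused whole. "hand" is the finger opening in cm, from 0 to 8.54, set as the call begins (left out, the last holds). The fingers move at their own pace and stop on an object; "grip_force" is the grip in N (left out, the last holds). Time passes only in rows, so rows that do not move let the fingers close. It gives the time, the measured TCP pose, the force and the opening at its end, in the units of the state.
- get_obs(): the state, without advancing time (a new reading comes with each control period).
- grab_frame(name): name is "scene" or "top"; returns the picture (420x560x3 uint8, red, green, blue); there is no depth.
- get_calibration(name): a dict with "intrinsics" (3x3 intrinsics, pixels), "xyz" and "orientation" of the camera in the world. Camera axes: x right, y down, z forward; pixel columns grow to the right and rows downward; lengths in m; the calibration is good to about 2 mm. A picture is of the moment at which its call begins. get_calibration takes no time and is no camera call.
- hand_in(): hands the job in, once; it reports no verdict.
The state is a dict: "clock": time; "joints": joint angles; "qvel": joint speeds; "tau": joint torques, N m; "tcp_pos": TCP position; "orientation": TCP orientation; "contact_force": force on the tool from outside, world axes, zero at the start; "moment": the same for the moment, N m; "grip_width": finger opening in m.
Only numpy, scipy, OpenCV 4.12 (cv2) and the standard library are available. Lean on these libraries where they do the work, as an engineer would, in place of code of your own. Each camera call takes 0.05 s, during which the arm holds its last target. There are 200 camera calls.

## Working session

There is one attempt and no reset: what is moved stays moved. The work goes in short steps, Python scripts to look and compute and a tool call to move; the robot and the scene stay as the last step left them, time stands still between calls to the robot, and variables do not carry over. Pictures are saved under pics/ and viewed, about 8 in all and at most 12, crops included, and the job is handed in when it is done.

Besides the shell and the picture viewer there is one more tool, called after ">>>" by a JSON object that holds its "fn" and its "kwargs", one argument or row to a line. jog_arm: Moves the arm, as the interface text tells. Its arguments: {"type":"object","properties":{"plan":{"type":"array","items":{"type":"array"}},"hand":{"type":"number"},"grip_force":{"type":"number"}},"required":["plan"]}

```bash
mkdir -p pics
python3 - <<'E'
from bench import *
import cv2
for n in("scene","top"):
    cv2.imwrite(f"pics/{n}0.png",grab_frame(n)[:,:,::-1]); print(n,get_calibration(n))
o=get_obs();print({k:o[k] for k in("clock","tcp_pos","orientation","contact_force","grip_width")})
E
```

```text
scene {'intrinsics': array([[409.61039359,   0.        , 272.73420943],
       [  0.        , 409.61039359, 199.22309883],
       [  0.        ,   0.        ,   1.        ]]), 'xyz': array([ 0.27439285, -0.49375582,  0.76033068]), 'orientation': array([-2.36720928,  0.74103348, -0.24109501])}
top {'intrinsics': array([[474.92218931,   0.        , 282.32924112],
       [  0.        , 474.92218931, 209.34174255],
       [  0.        ,   0.        ,   1.        ]]), 'xyz': array([ 0.35999306, -0.0497846 ,  1.09679122]), 'orientation': array([-2.08263454,  2.12854856, -0.17327458])}
{'clock': 0.1, 'tcp_pos': array([0.27001247, 0.61821175, 0.30304029]), 'orientation': array([-6.42162371e-01, -3.07505093e+00,  2.53020403e-03]), 'contact_force': array([ 0.74691312,  0.59559807, -0.26936847]), 'grip_width': 0.08515867864679057}
```

View pics/scene0.png

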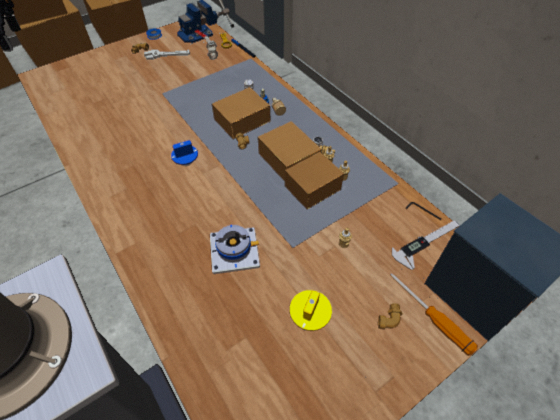

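View pics/top0.png

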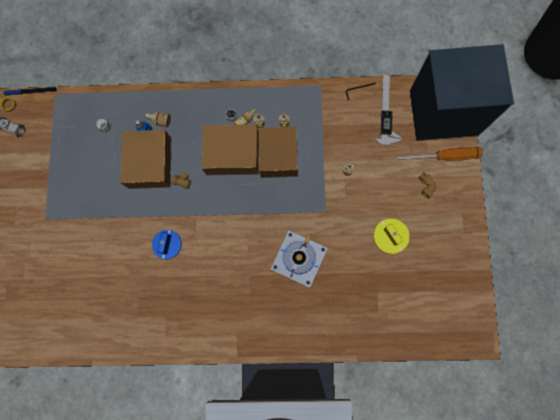

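The scene view shows the blue cap at about (184,152) and the port at (233,243). In the top view they are at (166,244) and (300,258), and the yellow cap is at (392,236). I'll rectify both at their own heights to measure centres and angles.

```bash
cat > h.py <<'E'
from bench import *
import numpy as np, cv2
from scipy.spatial.transform import Rotation as R
def cam(n):
    c=get_calibration(n); return c["intrinsics"],np.array(c["xyz"]),R.from_rotvec(c["orientation"]).as_matrix()
def ray(n,uv,z):
    K,t,Rm=cam(n); d=Rm@np.linalg.inv(K)@np.array([*uv,1.]); return t+d*(z-t[2])/d[2]
def proj(n,P):
    K,t,Rm=cam(n); p=K@Rm.T@(np.array(P)-t); return p[:2]/p[2]
def ortho(n,img,c,z,half=.07,N=400):
    # picture: up=+x, left=+y
    q=np.float32([[0,0],[N,0],[N,N],[0,N]])
    w=[(c[0]+a*half,c[1]+b*half,z) for a,b in((1,1),(1,-1),(-1,-1),(-1,1))]
    H=cv2.getPerspectiveTransform(np.float32([proj(n,p) for p in w]),q)
    return cv2.warpPerspective(img,H,(N,N),flags=cv2.INTER_CUBIC)
def blue(img):
    h=cv2.cvtColor(img,cv2.COLOR_RGB2HSV); return cv2.inRange(h,(105,150,60),(130,255,255))
E
python3 - <<'E'
from h import *
g={n:cv2.imread(f"pics/{n}0.png")[:,:,::-1].copy() for n in("scene","top")}
for n,c,p in(("top",(166,244),(300,258)),("scene",(184,152),(233,243))):
    print(n,ray(n,c,.03),ray(n,p,.05))
cc=ray("top",(166,244),.031);pp=ray("top",(300,258),.05)
rows=[]
for n in("top","scene"):
    rows.append(np.hstack([ortho(n,g[n],np.round(cc,2),.031,N=300),ortho(n,g[n],np.round(pp,2),.05,N=300)]))
print(np.round(cc,2),np.round(pp,2))
cv2.imwrite("pics/o1.png",np.vstack(rows)[:,:,::-1])
E
```

```text
top [0.49651421 0.24689143 0.03      ] [ 0.45625898 -0.05685581  0.05      ]
scene [0.50052053 0.25168096 0.03      ] [ 0.45674012 -0.0655316   0.05      ]
[0.5  0.25 0.03] [ 0.46 -0.06  0.05]
```

View pics/o1.png

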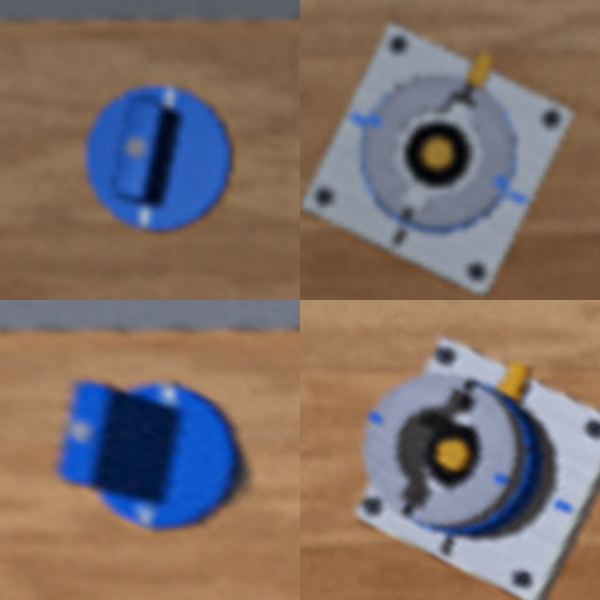

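The cap's flange and white lines put it at about (0.497, 0.2465) with yaw ≈ -11.2°. The port's ring and marks put it at about (0.459, -0.055) with slot yaw ≈ -26°. The two cameras agree to about 1 mm, so I'm starting the move.

>>> {"fn": "jog_arm", "kwargs": {
  "plan": [
    [[1.3, -2.2, 0], 0.02],
    [[1.3, -2.2, 0], 0.02],
    [[1.3, -2.2, 0], 0.02],
    [[1.3, -2.2, 0], 0.02],
    [[1.3, -2.2, 0], 0.02],
    [[1.3, -2.2, 0], 0.02],
    [[1.3, -2.2, 0], 0.02],
    [[1.3, -2.2, 0], 0.02],
    [[1.3, -2.2, 0], 0.02],
    [[1.3, -2.2, 0], 0.02],
    [[1.3, -2.2, 0], 0.016],
    [[1.3, -2.2, 0], 0]
  ],
  "hand": 8.54,
  "grip_force": 80
}}

```text
clock: 1.3
tcp_pos: [0.4265, 0.3534, 0.3036]
orientation: [-0.306, -3.126, 0.001]
contact_force: [-0.5, 0.1, -0.8]
grip_width: 0.0857
```

>>> {"fn": "jog_arm", "kwargs": {
  "plan": [
    [[1.4, -2.2, 0], 0],
    [[1.4, -2.2, 0], 0],
    [[1.4, -2.2, -1], 0],
    [[1.4, -2.2, -2], 0],
    [[1.4, -1.9, -2], 0],
    [[0, 0, -3], 0],
    [[0, 0, -3], 0],
    [[0, 0, -2], 0],
    [[0, 0, -1], 0],
    [[0, 0, 0], 0],
    [[0, 0, 0], 0]
  ]
}}

```text
clock: 2.4
tcp_pos: [0.4966, 0.2478, 0.1646]
orientation: [0.307, 3.126, 0.001]
contact_force: [-0.0, 0.1, 0.5]
grip_width: 0.0851
```

```bash
cat > s.py <<'E'
from h import *
def s():
    o=get_obs(); r=R.from_rotvec(o["orientation"]).as_matrix()
    print(round(o["clock"],2),"tcp",o["tcp_pos"].round(4),"capyaw",np.degrees(np.arctan2(r[1,1],r[0,1])).round(2)-90,"tilt",r[:,2].round(3),"F",o["contact_force"].round(1),"M",o["moment"].round(2),"w",round(o["grip_width"],4),"q",o["joints"].round(2))
s()
E
python3 s.py
```

```text
2.4 tcp [0.4966 0.2478 0.1646] capyaw -11.219999999999999 tilt [ 0.001  0.    -1.   ] F [-0.   0.1  0.5] M [-0.06 -0.03 -0.04] w 0.0851 q [-0.66  0.46  0.11  1.97 -0.07  0.72  0.87]
```

>>> {"fn": "jog_arm", "kwargs": {
  "plan": [
    [[0, -0.1, -1.5], 0],
    [[0, 0, -1.5], 0],
    [[0, 0, -1.3], 0],
    [[0, 0, -0.9], 0],
    [[0, 0, -0.5], 0],
    [[0, 0, 0], 0],
    [[0, 0, 0], 0]
  ]
}}

```text
clock: 3.1
tcp_pos: [0.4965, 0.2467, 0.1073]
orientation: [0.307, 3.126, 0.001]
contact_force: [0.2, 0.6, -0.2]
grip_width: 0.0854
```

>>> {"fn": "jog_arm", "kwargs": {
  "plan": [
    [[0, 0, 0], 0],
    [[0, 0, 0], 0],
    [[0, 0, 0], 0],
    [[0, 0, 0], 0],
    [[0, 0, 0], 0],
    [[0, 0, 0], 0],
    [[0, 0, 0], 0],
    [[0, 0, 0], 0],
    [[0, 0, 0], 0],
    [[0, 0, 0], 0],
    [[0, 0, 0], 0],
    [[0, 0, 0], 0]
  ],
  "hand": 0,
  "grip_force": 80
}}

```text
clock: 4.3
tcp_pos: [0.4962, 0.2467, 0.107]
orientation: [0.307, 3.126, 0.0]
contact_force: [-0.8, 0.4, 4.0]
grip_width: 0.0148
```

```bash
python3 s.py
```

```text
4.3 tcp [0.4962 0.2467 0.107 ] capyaw -11.219999999999999 tilt [ 0.  0. -1.] F [-0.8  0.4  4. ] M [ 0.01  0.12 -0.01] w 0.0148 q [-0.65  0.55  0.09  1.99 -0.08  0.6   0.88]
```

>>> {"fn": "jog_arm", "kwargs": {
  "plan": [
    [[0, 0, 0.5], 0],
    [[0, 0, 1], 0],
    [[0, 0, 2], 0],
    [[0, 0, 2], 0],
    [[0, 0, 1.5], 0],
    [[-0.3, -2, 0], -0.02],
    [[-0.3, -2.5, 0], -0.03],
    [[-0.3, -2.5, 0], -0.03],
    [[-0.3, -2.5, 0], -0.03],
    [[-0.3, -2.5, 0], -0.03],
    [[-0.3, -2.5, 0], -0.03],
    [[-0.3, -2.5, 0], -0.03]
  ]
}}

```text
clock: 5.5
tcp_pos: [0.4737, 0.073, 0.1762]
orientation: [-0.625, -3.077, 0.002]
contact_force: [-0.3, -0.2, -0.7]
grip_width: 0.0151
```

>>> {"fn": "jog_arm", "kwargs": {
  "plan": [
    [[-0.3, -2.5, 0], -0.03],
    [[-0.3, -2.5, 0], -0.028],
    [[-0.3, -2.5, 0], 0],
    [[-0.3, -2.5, 0], 0],
    [[-0.3, -2, 0], 0],
    [[-0.15, -1.2, 0], 0],
    [[0, 0, 0], 0],
    [[0, 0, 0], 0],
    [[0, 0, 0], 0]
  ]
}}

```text
clock: 6.4
tcp_pos: [0.4588, -0.0545, 0.1768]
orientation: [-0.705, -3.061, -0.001]
contact_force: [-0.1, -0.0, -1.6]
grip_width: 0.0148
```

Run:
```python
from s import *
g={n:grab_frame(n) for n in("top","scene")}
z=get_obs()["tcp_pos"][2]-.107
a=ortho("scene",g["scene"],(.46,-.06),.05,.11,500); b=ortho("scene",g["scene"],(.46,-.06),z+.031,.11,500)
c=cv2.resize(g["scene"][170:320,160:340],(600,500),interpolation=cv2.INTER_CUBIC)
cv2.imwrite("pics/o2.png",c[:,:,::-1])
```

```text
6.4 tcp [ 0.4588 -0.0545  0.1768] capyaw -25.930000000000007 tilt [-0.  0. -1.] F [-0.1 -0.  -1.6] M [ 0.01  0.04 -0.01] w 0.0148 q [-0.22  0.32  0.24  2.18 -0.12  0.66  1.22]
```

View pics/o2.png

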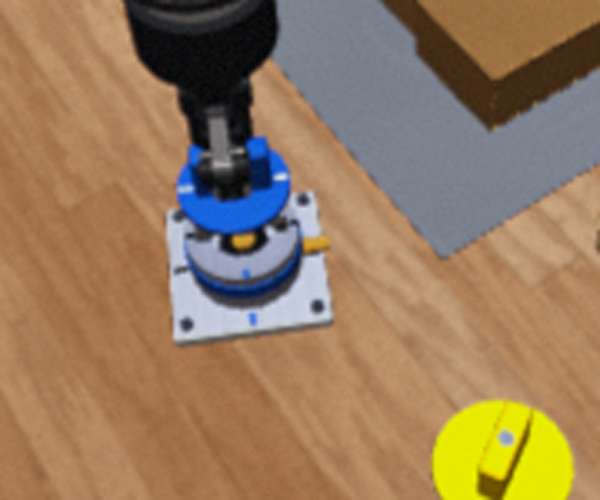

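The cap is held upright over the port, with its white marks at crop (187,188) and (281,177). I'll check those against the port as seen by the same camera.

Run:
```python
from h import *
p=[ray("scene",(160+u*.3,170+v*.3),.101) for u,v in((187,188),(281,177))]
d=p[1]-p[0]; print((p[0]+p[1])/2,d,np.linalg.norm(d),np.degrees(np.arctan2(d[1],d[0])))
p=[ray("scene",(160+u*.3,170+v*.3),z) for u,v,z in((328,243,.02),(253,319,.012),(246,272,.05),(181,270,.012))];print(np.round(p,4))
```

```text
[ 0.4610987  -0.05664587  0.101     ] [ 0.04963358 -0.02513518  0.        ] 0.05563515046779274 -26.85833197139597
[[ 0.5091 -0.0784  0.02  ]
 [ 0.4427 -0.0939  0.012 ]
 [ 0.4475 -0.0841  0.05  ]
 [ 0.4234 -0.037   0.012 ]]
```

>>> {"fn": "jog_arm", "kwargs": {
  "plan": [
    [[-0.05, 0.05, -0.7], 0],
    [[0, 0, -0.7], 0],
    [[0, 0, -0.5], 0],
    [[0, 0, -0.3], 0],
    [[0, 0, -0.1], 0],
    [[0, 0, -0.1], 0],
    [[0, 0, -0.1], 0],
    [[0, 0, -0.1], 0],
    [[0, 0, -0.1], 0],
    [[0, 0, 0], 0],
    [[0, 0, 0], 0]
  ]
}}

```text
clock: 7.6
tcp_pos: [0.4582, -0.0549, 0.15]
orientation: [0.707, 3.061, 0.0]
contact_force: [0.1, -0.0, -1.3]
grip_width: 0.015
```

```bash
python3 s.py
```

```text
7.6 tcp [ 0.4582 -0.0549  0.15  ] capyaw -26.0 tilt [ 0.  0. -1.] F [ 0.1 -0.  -1.3] M [ 0.01 -0.01  0.  ] w 0.015 q [-0.21  0.37  0.23  2.19 -0.14  0.6   1.24]
```

The lugs are about 2 mm into the slots with no contact force. I'll continue down against the spring.

>>> {"fn": "jog_arm", "kwargs": {
  "plan": [
    [[0, 0, -0.1], 0],
    [[0, 0, -0.1], 0],
    [[0, 0, -0.1], 0],
    [[0, 0, -0.1], 0],
    [[0, 0, -0.1], 0],
    [[0, 0, -0.1], 0],
    [[0, 0, 0], 0],
    [[0, 0, 0], 0]
  ]
}}

```text
clock: 8.4
tcp_pos: [0.4582, -0.0549, 0.144]
orientation: [0.707, 3.061, 0.0]
contact_force: [-1.2, -0.7, 3.7]
grip_width: 0.0146
```

```bash
python3 s.py
```

```text
8.4 tcp [ 0.4582 -0.0549  0.144 ] capyaw -26.0 tilt [ 0.  0. -1.] F [-1.2 -0.7  3.7] M [ 0.03  0.36 -0.01] w 0.0146 q [-0.2   0.38  0.22  2.2  -0.15  0.58  1.25]
```

>>> {"fn": "jog_arm", "kwargs": {
  "plan": [
    [[0, 0, -0.1], 0],
    [[0, 0, -0.1], 0],
    [[0, 0, -0.1], 0],
    [[0, 0, -0.1], 0],
    [[0, 0, -0.1], 0],
    [[0, 0, -0.1], 0],
    [[0, 0, -0.1], 0],
    [[0, 0, -0.1], 0],
    [[0, 0, -0.1], 0],
    [[0, 0, 0], 0],
    [[0, 0, 0], 0]
  ]
}}

```text
clock: 9.5
tcp_pos: [0.4584, -0.0548, 0.1352]
orientation: [0.707, 3.061, 0.001]
contact_force: [-1.7, 1.0, 8.2]
grip_width: 0.0148
```

```bash
python3 s.py
```

```text
9.5 tcp [ 0.4584 -0.0548  0.1352] capyaw -26.009999999999998 tilt [ 0.  0. -1.] F [-1.7  1.   8.2] M [ 0.25  0.41 -0.07] w 0.0148 q [-0.2   0.39  0.22  2.2  -0.16  0.56  1.25]
```

Forces match the spring. Now the last 2 mm, and a little more to feel the stop.

>>> {"fn": "jog_arm", "kwargs": {
  "plan": [
    [[0, 0, -0.1], 0],
    [[0, 0, -0.05], 0],
    [[0, 0, -0.05], 0],
    [[0, 0, -0.05], 0],
    [[0, 0, 0], 0],
    [[0, 0, 0], 0]
  ]
}}

```text
clock: 10.1
tcp_pos: [0.4585, -0.0548, 0.1329]
orientation: [0.707, 3.06, 0.001]
contact_force: [-2.2, 1.0, 11.2]
grip_width: 0.015
```

```bash
python3 s.py
```

```text
10.1 tcp [ 0.4585 -0.0548  0.1329] capyaw -26.009999999999998 tilt [ 0.001  0.    -1.   ] F [-2.2  1.  11.2] M [ 0.18  0.65 -0.08] w 0.015 q [-0.2   0.4   0.22  2.2  -0.16  0.55  1.26]
```

>>> {"fn": "jog_arm", "kwargs": {
  "plan": [
    [[0, 0, -0.05], 0],
    [[0, 0, -0.05], 0],
    [[0, 0, 0], 0],
    [[0, 0, 0], 0]
  ]
}}

```text
clock: 10.5
tcp_pos: [0.4586, -0.0548, 0.1327]
orientation: [0.707, 3.06, 0.002]
contact_force: [-6.1, 0.3, 24.7]
grip_width: 0.0145
```

```bash
python3 s.py
```

```text
10.5 tcp [ 0.4586 -0.0548  0.1327] capyaw -26.03 tilt [ 0.001  0.001 -1.   ] F [-6.1  0.3 24.7] M [ 0.26  1.47 -0.04] w 0.0145 q [-0.19  0.4   0.21  2.2  -0.16  0.55  1.26]
```

The plunger stop is at TCP z ≈ 0.1327. Now I'll twist clockwise in stages.

>>> {"fn": "jog_arm", "kwargs": {
  "plan": [
    [[0, 0, 0], -0.05],
    [[0, 0, 0], -0.08],
    [[0, 0, 0], -0.08],
    [[0, 0, 0], -0.08],
    [[0, 0, 0], -0.08],
    [[0, 0, 0], -0.08],
    [[0, 0, 0], -0.05],
    [[0, 0, 0], 0]
  ]
}}

```text
clock: 11.3
tcp_pos: [0.4597, -0.0549, 0.1328]
orientation: [1.443, 2.788, 0.003]
contact_force: [-3.0, 1.0, 20.0]
grip_width: 0.0149
```

```bash
python3 s.py
```

```text
11.3 tcp [ 0.4597 -0.0549  0.1328] capyaw -54.73 tilt [ 0.003  0.    -1.   ] F [-3.  1. 20.] M [0.2  0.62 0.02] w 0.0149 q [-0.3   0.41  0.35  2.21 -0.26  0.56  0.86]
```

>>> {"fn": "jog_arm", "kwargs": {
  "plan": [
    [[0, 0, 0], -0.08],
    [[0, 0, 0], -0.08],
    [[0, 0, 0], -0.08],
    [[0, 0, 0], -0.08],
    [[0, 0, 0], -0.08],
    [[0, 0, 0], -0.08],
    [[0, 0, 0], -0.08],
    [[0, 0, 0], 0]
  ]
}}

```text
clock: 12.1
tcp_pos: [0.4603, -0.0548, 0.1328]
orientation: [2.158, 2.28, 0.005]
contact_force: [-0.8, 1.3, 19.1]
grip_width: 0.0148
```

```bash
python3 s.py
```

```text
12.1 tcp [ 0.4603 -0.0548  0.1328] capyaw -86.85 tilt [ 0.004  0.    -1.   ] F [-0.8  1.3 19.1] M [ 0.34  0.29 -0.07] w 0.0148 q [-0.43  0.44  0.5   2.21 -0.39  0.57  0.42]
```

>>> {"fn": "jog_arm", "kwargs": {
  "plan": [
    [[0, 0, 0], -0.08],
    [[0, 0, 0], -0.08],
    [[0, 0, 0], -0.08],
    [[0, 0, 0], -0.08],
    [[0, 0, 0], -0.08],
    [[0, 0, 0], -0.08],
    [[0, 0, 0], -0.03],
    [[0, 0, 0], 0],
    [[0, 0, 0], 0]
  ]
}}

```text
clock: 13.0
tcp_pos: [0.4605, -0.0549, 0.1328]
orientation: [2.662, 1.665, 0.007]
contact_force: [-1.0, 1.5, 18.2]
grip_width: 0.0148
```

Run:
```python
from s import *
g=grab_frame("scene")
cv2.imwrite("pics/o3.png",cv2.resize(g[200:290,190:280],(590,590),interpolation=cv2.INTER_CUBIC)[:,:,::-1])
```

```text
13.0 tcp [ 0.4605 -0.0549  0.1328] capyaw -115.95 tilt [ 0.005  0.    -1.   ] F [-1.   1.5 18.2] M [ 0.37  0.14 -0.03] w 0.0148 q [-0.53  0.47  0.64  2.22 -0.51  0.59  0.03]
```

View pics/o3.png

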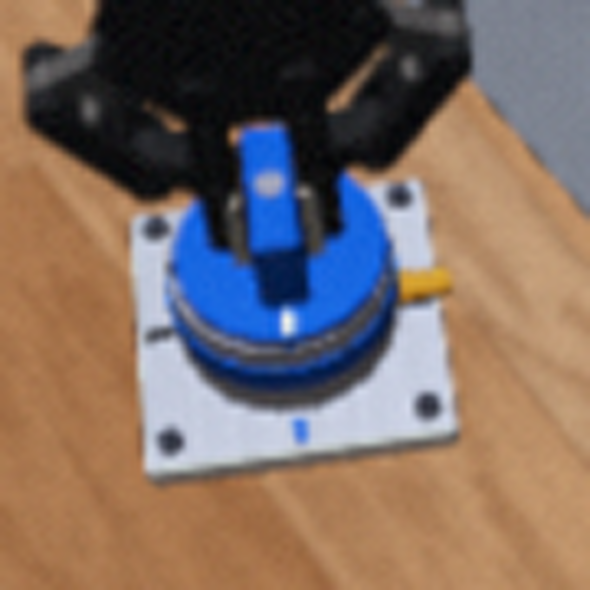

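The picture shows the flange nearly flush on the ring. The white line at (289,320) lines up with the blue end mark at (301,431). I'll press very slightly more for margin and confirm it stays put.

>>> {"fn": "jog_arm", "kwargs": {
  "plan": [
    [[0, 0, -0.03], 0],
    [[0, 0, 0], 0],
    [[0, 0, 0], 0],
    [[0, 0, 0], 0],
    [[0, 0, 0], 0]
  ]
}}

```text
clock: 13.55
tcp_pos: [0.4605, -0.0549, 0.1328]
orientation: [2.662, 1.665, 0.007]
contact_force: [-1.7, 1.5, 22.9]
grip_width: 0.0149
```

```bash
python3 s.py && python3 -c "from bench import *;print(hand_in())"
```

```text
13.55 tcp [ 0.4605 -0.0549  0.1328] capyaw -115.95 tilt [ 0.005  0.001 -1.   ] F [-1.7  1.5 22.9] M [0.46 0.36 0.02] w 0.0149 q [-0.53  0.47  0.64  2.22 -0.51  0.59  0.03]
the job is handed in; nothing more can be done
None
```

The blue cap is in the port, pushed down to the plunger stop and turned about 90° clockwise. I handed the job in at 13.55 s with the gripper still holding the cap (80 N grip) and pressing it down.

**Final checks:**
- **Depth:** the tool stopped at z = 0.1328 m, against the 0.133 m expected when fully home. It did not sink when I pressed a little harder; the measured upward force just rose to about 23 N, well above the spring's 12 N.
- **Turn:** the cap's yaw went from -26.0° to -115.95°. In the last picture its white line is in line with the port's blue end mark and the flange is practically flush.
- **Other objects:** I did not touch the yellow cap, tee, cartridge or elbow, but I took no final picture of them.

**Small disagreements:**
- **Cap position over the port:** before insertion, the scene camera put the cap about 2 mm off the tool's own reading. I corrected 0.5 mm, and the lugs entered the slots without measurable side force.
- **Drift while turning:** the tool moved about 2 mm in x during the twist.
- **Grip width:** the gripper read about 15 mm on the 16 mm bar.

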